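# Balance a lopsided stand bracket on the drying saddle

## Robot

A 7-joint arm with a two-finger parallel gripper is mounted at the origin on the work surface. World frame = base frame: x ahead of the robot, y to its left, z up, the work surface at z = 0. Lengths are in m, angles in rad, forces in N, time in s.
With the tool pointing down it reaches from about 0.425 to 0.875 m from the base axis. Payload 4.7 kg.
Tool frame: the origin (TCP) lies midway between the tips of the shut fingers; the grasp point (between the pads) lies 19 mm behind it (bot.grip_point_offset is the distance from the TCP to the grasp point, in m); z points along the fingers, y is the direction in which the jaws open and shut (so a half turn about z gives the same grasp; the last joint's range is limited). The gripper opens to 87 mm and grips with 3 to 60 N. Pads are 19 mm wide; open, the fingers measure 117 mm over their backs; the gripper's body (75 mm by 190 mm) begins 51 mm behind the grasp point.
Start: joints at [-1.314, 0.321, -0.07, 1.45, 0.023, 1.371, -0.057], TCP at [0.156, 0.631, 0.223] pointing down, gripper open.
Joint ranges: [-2.86, 2.86], [-0.3, 2.09], [-1.38, 1.24], [0.06, 2.45], [-1.56, 4.7], [0.09, 2.05], [-2.69, 2.69]. Speed limits (rad/s): [2.57, 2.57, 3.14, 3.14, 3.14, 3.14, 3.14].

## Interface

Orientations are given as a rotation vector (axis times angle).
In Python, from workcell import bot gives the robot as it stands.
- The arm moves only by the tool send_rows, never from a script. Its argument "series" is one flat list of numbers, 7 for each row, row after row: the shift along the tool's x, y, z each as a share of 60 mm, from -1 to 1, then the turn, a rotation vector about the tool's x, y, z each as a share of 4 degrees, from -1 to 1, then the gripper's target within -1 to 1 (shut at 1, half-way at 0, fully open at -1). In form: [dx, dy, dz, ax, ay, az, jaw, dx, dy, dz, ax, ay, az, jaw, ...]. A call has 1 to 5 rows; each row shifts and turns the commanded pose from where the row before left it, along the tool's axes as they then stand; what a row does not reach is not made up. A row lasts 1/8 s, in which the tool goes at most 62.5 mm and 10.7 degrees, less where a joint would pass 70% of its speed; a pose out of reach is approached as far as the arm can. A call with a number of a shift or a turn outside -1 to 1 is refused whole. A call with a gripper value outside its range is refused whole. The fingers move at their own pace and stop on an object; "grip_force" is the grip in N (left out, the last holds). Time passes only in rows, so rows that do not move let the fingers close. It gives the time, the measured TCP pose, the force and the opening at its end, in the units of the state.
- bot.sense(): the state, without advancing time (a new reading comes with each control period).
- bot.grab_frame(name): name is "side" or "top" or "wrist"; returns the picture (400x640x3 uint8, red, green, blue); there is no depth.
- bot.camera_info(name): a dict with "intrinsics" (3x3 intrinsics, pixels), "rvec" (rotation vector, rad) and "tvec" (3), from world to camera coordinates, as OpenCV has them; the wrist camera has in their place "mount" (4x4, takes a point from camera to tool coordinates, whose origin is the TCP and whose axes are the flange's). Camera axes: x right, y down, z forward; pixel columns grow to the right and rows downward; lengths in m; the calibration is good to about 2 mm. A picture is of the moment at which its call begins: read the wrist's pose just before it. camera_info takes no time and is no camera call.
- bot.close_job(): hands the job in, once; it reports no verdict.
Trained networks look in the newest picture that a camera, given by its name, has taken for a name from the list of things; names that differ only in an ending like _2 or _b are one class to them, and where a whole thing is asked for, a point or a joint stands for the part that bears it (a point fixed in the world has none). Each returns a list of dicts, best first, with "conf" (0 to 1); they miss things now and then, are a little off and sometimes report something else, mostly with a low value. They report only what shows in the picture. A call takes as long as a camera call. They do not tell look-alikes from the thing itself.
- bot.find_in(camera, label): "point" ([row, column] in pixels, amid what is visible of it).
The state is a dict: "time": time; "joints": joint angles; "joint_vel": joint speeds; "tau": joint torques, N m; "tool_pos": TCP position; "orientation": TCP orientation; "wrist_force": force on the tool from outside, world axes, zero at the start; "ft_torque": the same for the moment, N m; "finger_gap": finger opening in m.
Only numpy, scipy, OpenCV 4.12 (cv2) and the standard library are available. Lean on these libraries where they do the work, as an engineer would, in place of code of your own. Each camera call takes 0.05 s, during which the arm holds its last target. There are 200 camera calls.

## Task

The wiped-down stand bracket has to dry clear of the bench. Where it balances cannot be seen: try lifting it a little and shift your grip until it comes up level, then lay its bar in the slot of the narrow steel saddle, either way round, so that it stays balanced there, level, with both end castings hanging free, and let go. Do not let it drop, never let it tip by more than about 20 degrees, and leave the other things on the bench where they are.

Things in the scene. Friction and masses are not known exactly. Their poses are not given: they have to be found in the camera images.
- bracket: The loose stand bracket, 210 mm long, 0.35 to 0.90 kg: a plain aluminium bar on edge with a grey casting at each end, standing on the castings. Origin at bench level under the middle of its length; x along the bar towards the big clamp casting, z up. The castings' weights cannot be seen and vary: the balance point lies anywhere from x = -20 to +59 mm.
- bar_top (a point): Point on the bracket: middle of the bar's top edge, 60 mm above the bracket's underside; axes as the bracket's. The bar is 12 mm thick (y), 44 mm tall, bare for x -74 to +74 mm; its underside is 16 mm above the castings' feet. Grip it from above, near its top edge: fingertips reaching at most 30 mm below the top edge stay clear of the saddle.
- clamp_casting: Big grey block at the bracket's +x end, fixed to it, 30 x 60 x 60 mm (x, y, z), spanning bracket x 75 to 105 mm, with a black-knobbed screw sticking out 24 mm to -y. Origin: centre of its underside; axes as the bracket's.
- boss_casting: Small round grey boss at the bracket's -x end, fixed to it, 30 mm across, 60 mm tall, with a foot 34 mm wide and a 6 mm stud on top, spanning bracket x -105 to -75 mm. Origin: centre of its underside; axes as the bracket's.
- saddle: Fixed narrow steel saddle: a 100 x 100 x 8 mm dark base plate with a post, 20 mm long (x) and 28 mm wide (y), with an open-ended slot across its top that runs along its x axis. Origin under the middle of the base at bench level.
- seat (a point): Middle of the saddle's slot floor, 90 mm above the bench; x along the slot, z up. The floor is flat, 20 mm long (x), 18 mm wide between low cheeks that flare outwards, up to 12 mm above it. The bracket stays only if its balance point lies over this floor; seated, the bar's underside is at this height and its top edge 44 mm above it.
- well_plate: Bystander: white 96-well plate, 85 x 127 x 15 mm, origin centre of underside.
- dish_stack: Bystander: stack of six dishes, 88 mm across, 88 mm tall, origin centre of underside.
- tip_box: Bystander: blue pipette-tip box with clear lid, 87 x 127 x 67 mm, origin centre of underside.
Mind the look-alikes: they are no part of the job. Several things have the shape of the saddle; the one meant has the colours described above. Several things have the shape of the bracket; the one meant has the colours described above.

How it is judged:
On the way:
1. the bracket is lifted clear of the bench (its middle at least 40 mm up) and hangs level within 7 degrees (height (world z) of bracket above 0.04 m and angle between bracket's own z axis and vertical below 0.12 rad), for 0.3 s.
At the end, for the whole second after the job is handed in: The bracket rests by itself in the saddle's slot, its bar along the slot (within about 20 degrees, either way round), its top edge 44 mm (+-6 mm) above the slot floor, level within 6 degrees, at rest and released (z of bar_top in the frame of seat between 0.038 and 0.05 m and y of bar_top in the frame of seat between -0.03 and 0.03 m and x of bar_top in the frame of seat between -0.08 and 0.08 m and angle between bracket's own z axis and vertical below 0.1 rad and angle between the x axis of bracket and the x axis of saddle, either way round below 0.4 rad and contact force between bracket and saddle above 2 N and linear speed of bracket below 0.02 m/s and angular speed of bracket below 0.1 rad/s); the robot touches nothing.
It fails at once if the bracket tips by more than 20 degrees (angle between bracket's own z axis and vertical above 0.36 rad).
It fails at once if the bracket is let fall (moves faster than 0.4 m/s with the fingers off it) (linear speed of bracket above 0.4 m/s and contact force between the fingers and bracket below 0.1 N).
It fails at once if a bystander is moved by more than 25 mm (distance of any of well_plate, dish_stack, tip_box from where it was at the start of the episode above 0.025 m).
It also fails if it takes over 61 s, if anything falls off the work surface, if the arm or the gripper's body presses on something with over 40 N, if the wrist force passes 120 N, or if a joint passes its speed limit or range.

## Working session

There is one attempt and no reset: what is moved stays moved. The work goes in short steps, Python scripts to look and compute and a tool call to move; the robot and the scene stay as the last step left them, time stands still between calls to the robot, and variables do not carry over. Pictures are saved under pics/ and viewed, about 8 in all and at most 12, crops included, and the job is handed in when it is done.

Besides the shell and the picture viewer there is one more tool, called by a JSON object that holds its "fn" and its "kwargs". send_rows: Moves the arm, as the interface text tells. Its arguments: {"type":"object","properties":{"series":{"type":"array"},"grip_force":{"type":"number"}},"required":["series"]}

```bash
ls; mkdir -p pics; python3 - <<'E'
from workcell import bot
import cv2
s=bot.sense();print(s)
for c in ("side","top"):
    im=bot.grab_frame(c);cv2.imwrite(f"pics/{c}0.png",im[:,:,::-1])
    i=bot.camera_info(c);print(c,i)
    for l in("bracket","clamp_casting","boss_casting","saddle","seat","bar_top","well_plate","dish_stack","tip_box"):
        print(c,l,[([round(v) for v in d["point"]],round(d["conf"],2)) for d in bot.find_in(c,l)])
print(bot.camera_info("wrist"),bot.grip_point_offset)
E
```

```text
pics
{'time': 0.0, 'joints': array([-1.31390526,  0.32181928, -0.07008198,  1.45166968,  0.02258173,
        1.37077502, -0.05692834]), 'joint_vel': array([-0.00029581,  0.00095543,  0.00049975,  0.00090278, -0.00089092,
       -0.0014547 , -0.00112478]), 'tau': array([-1.00801510e-03, -4.91284096e+01, -4.04420765e-01, -3.12529814e+01,
       -6.38362113e-02,  4.38884867e-02,  1.79892204e-04]), 'tool_pos': array([0.15618083, 0.6303967 , 0.22146656]), 'orientation': array([-3.80427608e-01, -3.11832285e+00,  2.95091193e-03]), 'wrist_force': array([-0.48163768,  0.8603143 , -0.62813781]), 'ft_torque': array([ 0.02619036, -0.02305347, -0.01041554]), 'finger_gap': 0.08706090287047738}
side {'intrinsics': array([[377.8026156 ,   0.        , 314.54749907],
       [  0.        , 377.8026156 , 201.57900717],
       [  0.        ,   0.        ,   1.        ]]), 'rvec': array([ 2.12558336, -0.5009901 ,  0.2737871 ]), 'tvec': array([-0.54047517,  0.23439905,  1.06193201])}
side bracket [([243, 328], 0.92), ([244, 387], 0.72)]
side clamp_casting [([228, 315], 0.68), ([272, 338], 0.32)]
side boss_
[... 914 characters left out ...]
3, 249], 0.68)]
top bar_top [([157, 386], 0.72), ([210, 364], 0.63)]
top well_plate [([152, 327], 0.9)]
top dish_stack [([215, 470], 0.55)]
top tip_box [([200, 163], 0.92)]
{'intrinsics': array([[282.23124618,   0.        , 316.33707575],
       [  0.        , 282.23124618, 199.77567245],
       [  0.        ,   0.        ,   1.        ]]), 'mount': array([[-2.03170958e-04, -9.69058645e-01, -2.46830511e-01,
         6.87746917e-02],
       [ 9.99999789e-01, -4.44563545e-05, -6.48583111e-04,
         9.73260316e-04],
       [ 6.17541886e-04, -2.46830591e-01,  9.69058449e-01,
        -1.61167541e-01],
       [ 0.00000000e+00,  0.00000000e+00,  0.00000000e+00,
         1.00000000e+00]])} 0.0187
```

```bash
python3 - <<'E'
import cv2
t=cv2.imread("pics/top0.png")[110:300,140:515];cv2.imwrite("pics/top0c.png",cv2.resize(t,None,fx=2.1,fy=2.1,interpolation=cv2.INTER_CUBIC))
t=cv2.imread("pics/side0.png")[140:340,190:440];cv2.imwrite("pics/side0c.png",cv2.resize(t,None,fx=3,fy=3,interpolation=cv2.INTER_CUBIC))
E
```

```text
(no output)
```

View pics/top0c.png

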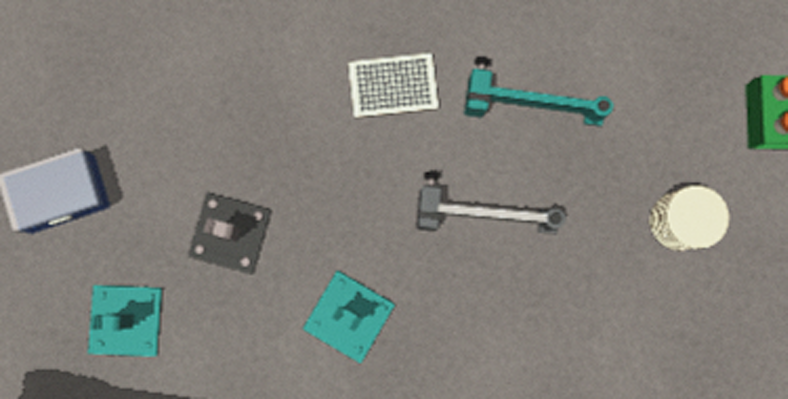

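View pics/side0c.png

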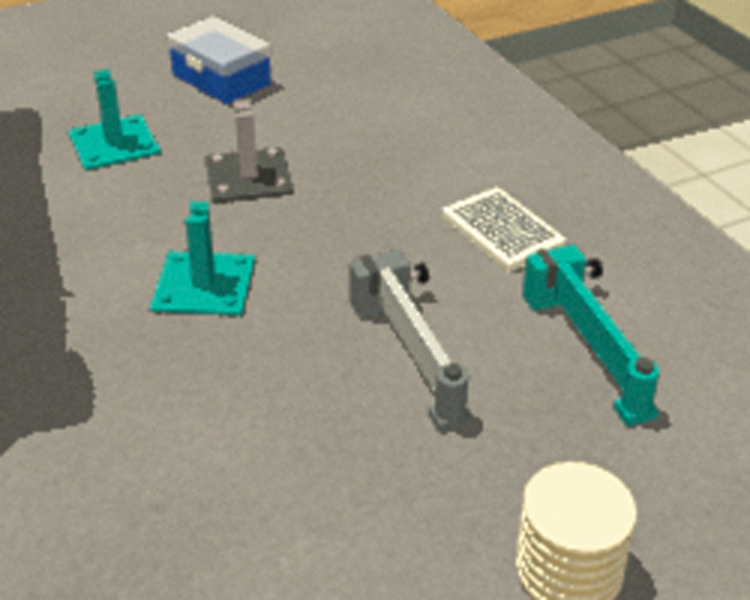

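```bash
cat > h.py <<'E'
import numpy as np,cv2
from scipy.spatial.transform import Rotation as R
from workcell import bot
def cam(c,s=None):
    i=bot.camera_info(c);K=i["intrinsics"]
    if c=="wrist":
        T=np.eye(4);T[:3,:3]=R.from_rotvec(s["orientation"]).as_matrix();T[:3,3]=s["tool_pos"]
        W=np.linalg.inv(T@i["mount"])
    else:
        W=np.eye(4);W[:3,:3]=R.from_rotvec(i["rvec"]).as_matrix();W[:3,3]=i["tvec"]
    return K@W[:3]
def plane(P,rc,z):
    A=np.column_stack([P[:,0],P[:,1],-np.array([rc[1],rc[0],1.])])
    return np.linalg.solve(A,-(P[:,2]*z+P[:,3]))[:2]
def tri(P,a,Q,b):
    X=cv2.triangulatePoints(P,Q,np.array(a[::-1],float),np.array(b[::-1],float))[:,0];return X[:3]/X[3]
def proj(P,X):
    p=P@np.append(X,1);return (p[:2]/p[2])[::-1]
E
python3 - <<'E'
from h import *
np.set_printoptions(precision=4,suppress=True)
t=cam("top");s=cam("side")
tc=lambda x,y:[110+y/2.1,140+x/2.1]
sc=lambda x,y:[140+y/3,190+x/3]
print("stud",tri(t,tc(556,216),s,sc(455,370)))
print("barclamp",tri(t,tc(441,208),s,sc(388,270)))
print("plane stud",plane(t,tc(556,216),.066),"bc",plane(t,tc(441,208),.06))
print("post top",tri(t,tc(220,228),s,sc(243,106)))
h=[plane(t,tc(*p),.008) for p in[(217,203),(258,216),(199,250),(245,262)]];print("holes",h,np.mean(h,0))
print("holes side",np.mean([plane(s,sc(*p),.008) for p in[(217,157),(277,155),(222,188),(285,185)]],0))
print("others",plane(t,[258,307],.05),plane(t,[266,197],.05),"teal br",plane(t,[158,391],.03))
x=bot.sense();print(R.from_rotvec(x["orientation"]).as_matrix())
E
```

```text
stud [ 0.5593 -0.2566  0.0659]
barclamp [ 0.5718 -0.0937  0.062 ]
plane stud [ 0.5593 -0.2566] bc [ 0.5705 -0.0932]
post top [0.5368 0.2135 0.1056]
holes [array([0.5812, 0.2354]), array([0.5622, 0.1743]), array([0.5114, 0.2602]), array([0.4941, 0.1921])] [0.5372 0.2155]
holes side [0.5416 0.2176]
others [0.4241 0.0349] [0.3994 0.361 ] teal br [ 0.7338 -0.2239]
[[-0.9707  0.2404  0.0001]
 [ 0.2404  0.9707  0.0001]
 [-0.0001  0.0001 -1.    ]]
```

```bash
cat > plan.py <<'E'
# plan.py x y z azimuth_of_tool_y_deg n jaw : rows from measured pose (tool down)
import sys;from h import *
def plan(x,y,z,az,n,jaw,state=None):
    s=state or bot.sense();p=s["tool_pos"];M=R.from_rotvec(s["orientation"]).as_matrix()
    a0=np.degrees(np.arctan2(M[1,1],M[0,1]));d=(az-a0+90)%180-90 if abs(az-a0)>180 else az-a0
    rows=[];D=(np.array([x,y,z])-p)/n
    for k in range(n):
        Mk=R.from_euler("z",d*k/n,degrees=True).as_matrix()@M
        rows.append(list(np.round(Mk.T@D/.06,3))+[0,0,round(-d/n/4,3),jaw])
    return rows,M[2,2],a0
if __name__=="__main__":
    a=list(map(float,sys.argv[1:]));r,t,a0=plan(*a[:4],int(a[4]),a[5]);print(a0,t)
    for i in range(0,len(r),5):print([float(v) for q in r[i:i+5] for v in q])
E
python3 plan.py .53 .215 .25 36 10 -1
```

```text
76.09027638929493 -0.9999999935509983
[-0.771, -0.523, -0.046, 0.0, 0.0, 1.002, -1.0, -0.806, -0.468, -0.046, 0.0, 0.0, 1.002, -1.0, -0.837, -0.41, -0.046, 0.0, 0.0, 1.002, -1.0, -0.863, -0.351, -0.046, 0.0, 0.0, 1.002, -1.0, -0.886, -0.29, -0.046, 0.0, 0.0, 1.002, -1.0]
[-0.904, -0.227, -0.046, 0.0, 0.0, 1.002, -1.0, -0.917, -0.163, -0.046, 0.0, 0.0, 1.002, -1.0, -0.927, -0.099, -0.046, 0.0, 0.0, 1.002, -1.0, -0.931, -0.034, -0.046, 0.0, 0.0, 1.002, -1.0, -0.931, 0.031, -0.046, 0.0, 0.0, 1.002, -1.0]
```

{"fn": "send_rows", "kwargs": {"series": [-0.77, -0.52, -0.05, 0, 0, 1, -1, -0.81, -0.47, -0.05, 0, 0, 1, -1, -0.84, -0.41, -0.05, 0, 0, 1, -1, -0.86, -0.35, -0.05, 0, 0, 1, -1, -0.89, -0.29, -0.05, 0, 0, 1, -1]}}

```text
time: 1.62
tool_pos: [0.3447, 0.4216, 0.238]
orientation: [0.919, 3.004, 0.002]
wrist_force: [1.6, 0.2, 0.8]
finger_gap: 0.087
```

{"fn": "send_rows", "kwargs": {"series": [-0.9, -0.23, -0.05, 0, 0, 1, -1, -0.92, -0.16, -0.05, 0, 0, 1, -1, -0.93, -0.1, -0.05, 0, 0, 1, -1, -0.93, -0.03, -0.05, 0, 0, 1, -1, -0.93, 0.03, -0.05, 0, 0, 1, -1]}}

```text
time: 2.25
tool_pos: [0.5318, 0.214, 0.253]
orientation: [1.427, 2.799, 0.002]
wrist_force: [0.4, 1.7, 0.3]
finger_gap: 0.0868
```

```bash
python3 - <<'E'
from h import *
import json
s=bot.sense();im=bot.grab_frame("wrist");cv2.imwrite("pics/w1.png",im[:,:,::-1])
s={k:np.array(v).tolist() for k,v in s.items()};json.dump(s,open("w1.json","w"));print(s["time"],s["tool_pos"],s["joint_vel"][0])
for l in("saddle","seat"):print([(np.round(d["point"]),d["conf"]) for d in bot.find_in("wrist",l)])
P=cam("wrist",s);print(proj(P,[.538,.215,.1]))
E
python3 plan.py .56 -.167 .25 -4 10 -1
```

```text
2.25 [0.5318383443646538, 0.21402588596529803, 0.25302985134136563] 0.4738882311483217
[(array([212., 190.]), 0.95), (array([174., 322.]), 0.86), (array([ 31., 312.]), 0.57)]
[(array([217., 189.]), 0.8), (array([176., 320.]), 0.68), (array([ 27., 309.]), 0.67)]
[192.72165263 321.51721743]
35.67685791530033 -0.9999985935600226
[-0.539, -0.331, 0.006, 0.0, 0.0, 0.992, -1.0, -0.56, -0.293, 0.006, 0.0, 0.0, 0.992, -1.0, -0.579, -0.254, 0.006, 0.0, 0.0, 0.992, -1.0, -0.595, -0.213, 0.006, 0.0, 0.0, 0.992, -1.0, -0.609, -0.171, 0.006, 0.0, 0.0, 0.992, -1.0]
[-0.619, -0.129, 0.006, 0.0, 0.0, 0.992, -1.0, -0.626, -0.086, 0.006, 0.0, 0.0, 0.992, -1.0, -0.631, -0.042, 0.006, 0.0, 0.0, 0.992, -1.0, -0.632, 0.002, 0.006, 0.0, 0.0, 0.992, -1.0, -0.631, 0.045, 0.006, 0.0, 0.0, 0.992, -1.0]
```

View pics/w1.png

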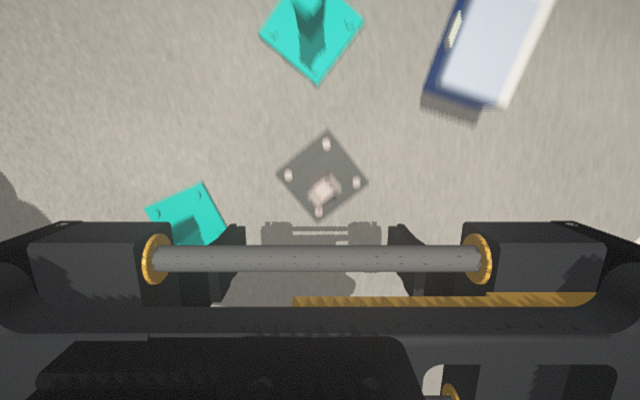

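```bash
python3 - <<'E'
from h import *
import json
bot.grab_frame("wrist");bot.grab_frame("wrist");s=bot.sense();im=bot.grab_frame("wrist")[:,:,::-1]
s={k:np.array(v).tolist() for k,v in s.items()};json.dump(s,open("w1.json","w"));print(s["time"],s["tool_pos"],np.abs(s["joint_vel"]).max())
cv2.imwrite("pics/w2.png",im)
cv2.imwrite("pics/w2c.png",cv2.resize(im[110:230,260:390],None,fx=5,fy=5,interpolation=cv2.INTER_CUBIC))
E
python3 plan.py .56 -.167 .25 -4 10 -1
```

```text
2.5 [0.5304106565681257, 0.21586957223543096, 0.25249094550637313] 0.02481112311251954
36.21279160257569 -0.9999994783479055
[-0.546, -0.337, 0.004, 0.0, 0.0, 1.005, -1.0, -0.568, -0.298, 0.003, 0.0, 0.0, 1.005, -1.0, -0.587, -0.258, 0.003, 0.0, 0.0, 1.005, -1.0, -0.604, -0.216, 0.003, 0.0, 0.0, 1.005, -1.0, -0.618, -0.173, 0.003, 0.0, 0.0, 1.005, -1.0]
[-0.628, -0.129, 0.003, 0.0, 0.0, 1.005, -1.0, -0.636, -0.085, 0.003, 0.0, 0.0, 1.005, -1.0, -0.64, -0.04, 0.003, 0.0, 0.0, 1.005, -1.0, -0.641, 0.005, 0.003, 0.0, 0.0, 1.005, -1.0, -0.64, 0.05, 0.003, 0.0, 0.0, 1.005, -1.0]
```

View pics/w2c.png

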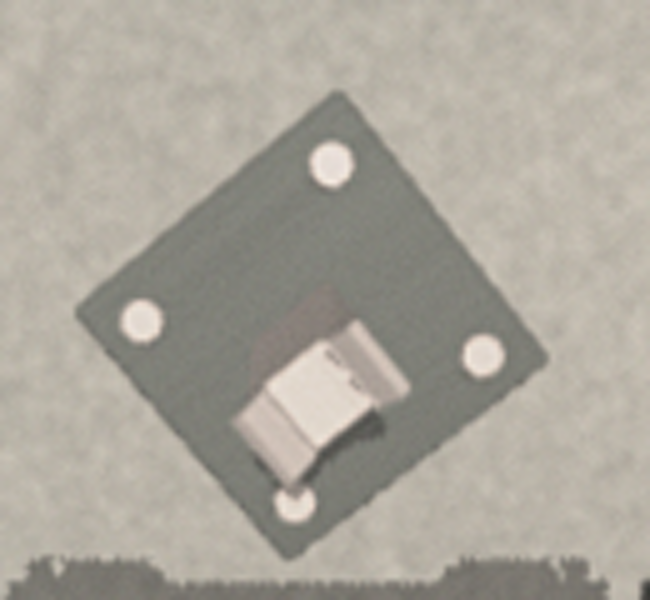

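```bash
python3 - <<'E'
from h import *
import json
np.set_printoptions(precision=4,suppress=True)
s=json.load(open("w1.json"));P=cam("wrist",s)
c=lambda x,y:[110+(y+.5)/5-.5,260+(x+.5)/5-.5]
f=[plane(P,c(*p),.09) for p in[(265,385),(325,340),(378,405),(318,450)]]
print("floor",f,np.mean(f,0))
b=[plane(P,c(*p),.008) for p in[(338,90),(77,312),(290,560),(548,357)]]
h=[plane(P,c(*p),.010) for p in[(330,163),(141,320),(294,503),(483,355)]]
for q in(b,h):
    q=np.array(q);print(q,q.mean(0));e=[q[3]-q[0],q[2]-q[1]];print("slot az",[np.degrees(np.arctan2(v[1],v[0])) for v in e],[np.linalg.norm(v) for v in e]); e=[q[1]-q[0],q[2]-q[3]];print("perp az",[np.degrees(np.arctan2(v[1],v[0])) for v in e],[np.linalg.norm(v) for v in e])
# height from two views
print(tri(P,c(321,395),cam("top"),[110+228/2.1,140+220/2.1]))
E
```

```text
floor [array([0.525, 0.215]), array([0.53  , 0.2318]), array([0.5493, 0.2268]), array([0.5443, 0.2097])] [0.5372 0.2208]
[[0.5013 0.2806]
 [0.4774 0.1861]
 [0.5718 0.1614]
 [0.5958 0.2561]] [0.5365 0.221 ]
slot az [np.float64(-14.504615611287708), np.float64(-14.641987655724517)] [np.float64(0.09763555391068557), np.float64(0.09755594641181069)]
perp az [np.float64(-104.18849668014313), np.float64(-104.23611823260381)] [np.float64(0.09743468038266738), np.float64(0.09766816916749615)]
[[0.5112 0.2633]
 [0.4937 0.1955]
 [0.5618 0.1771]
 [0.5797 0.2455]] [0.5366 0.2203]
slot az [np.float64(-14.533259976183068), np.float64(-15.080088048744907)] [np.float64(0.070683740233107), np.float64(0.07054995004994773)]
perp az [np.float64(-104.53791853087823), np.float64(-104.64888394084217)] [np.float64(0.07003845238261883), np.float64(0.07071191113039554)]
[0.5392 0.2185 0.0755]
```

{"fn": "send_rows", "kwargs": {"series": [-0.55, -0.34, 0, 0, 0, 1, -1, -0.57, -0.3, 0, 0, 0, 1, -1, -0.59, -0.26, 0, 0, 0, 1, -1, -0.6, -0.22, 0, 0, 0, 1, -1, -0.62, -0.17, 0, 0, 0, 1, -1]}}

```text
time: 3.18
tool_pos: [0.5453, 0.0197, 0.2528]
orientation: [1.896, 2.505, 0.001]
wrist_force: [0.4, 0.3, 0.1]
finger_gap: 0.0868
```

{"fn": "send_rows", "kwargs": {"series": [-0.63, -0.13, 0, 0, 0, 1, -1, -0.64, -0.08, 0, 0, 0, 1, -1, -0.64, -0.04, 0, 0, 0, 1, -1, -0.64, 0, 0, 0, 0, 1, -1, -0.64, 0.05, 0, 0, 0, 1, -1]}}

```text
time: 3.8
tool_pos: [0.5599, -0.1723, 0.2528]
orientation: [2.302, 2.138, 0.001]
wrist_force: [-0.4, 0.2, -0.5]
finger_gap: 0.087
```

{"fn": "send_rows", "kwargs": {"series": [0, 0, 0, 0, 0, 0, -1, 0, 0, 0, 0, 0, 0, -1]}}

```text
time: 4.05
tool_pos: [0.5602, -0.1698, 0.2525]
orientation: [-2.297, -2.142, -0.001]
wrist_force: [0.1, 0.6, 0.1]
finger_gap: 0.087
```

```bash
python3 - <<'E'
from h import *
import json
s=bot.sense();im=bot.grab_frame("wrist")[:,:,::-1]
s={k:np.array(v).tolist() for k,v in s.items()};json.dump(s,open("w3.json","w"));print(s["time"],s["tool_pos"],np.abs(s["joint_vel"]).max())
for l in("bracket","clamp_casting","boss_casting","bar_top"):print(l,[(np.round(d["point"]),d["conf"]) for d in bot.find_in("wrist",l)])
P=cam("wrist",s);print([proj(P,x) for x in ([.5593,-.2566,.066],[.572,-.094,.06])])
cv2.imwrite("pics/w3.png",cv2.resize(im[0:260,140:500],None,fx=2.2,fy=2.2,interpolation=cv2.INTER_CUBIC))
E
```

```text
4.05 [0.5602003383781855, -0.1697524299431547, 0.2524561149070986] 0.024325940797568505
bracket [(array([118., 320.]), 0.94), (array([170., 451.]), 0.72)]
clamp_casting [(array([154., 456.]), 0.85), (array([104., 324.]), 0.55)]
boss_casting [(array([235., 318.]), 0.96)]
bar_top [(array([117., 320.]), 0.62)]
[array([248.16962523, 321.41575043]), array([120.93185652, 323.01555067])]
```

View pics/w3.png

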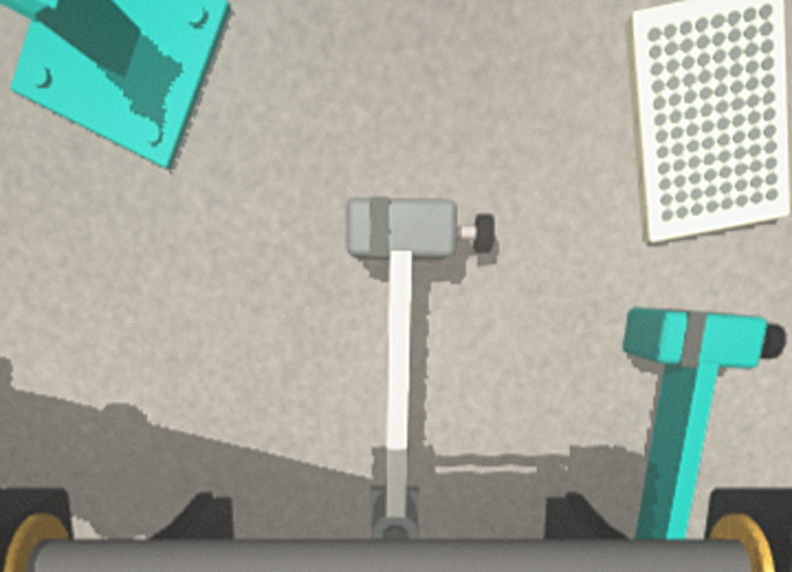

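```bash
python3 - <<'E'
from h import *
import json
np.set_printoptions(precision=4,suppress=True)
s=json.load(open("w3.json"));P=cam("wrist",s)
c=lambda x,y:[(y+.5)/2.2-.5,140+(x+.5)/2.2-.5]
a=plane(P,c(400,250),.06);b=plane(P,c(396.7,515),.06)
u=(a-b)/np.linalg.norm(a-b);az=np.degrees(np.arctan2(u[1],u[0]));print(a,b,np.linalg.norm(a-b),az)
cl=np.mean([plane(P,c(*p),.06) for p in[(348,200),(455,200)]],0);print("clamp far edge",cl, "origin est",cl-.105*u,a-.075*u)
t=cam("top");o=a-.075*u;print("stud pred",o-.09*u, "top view origin",plane(t,[110+208/2.1,140+441/2.1],.06)-.075*u)
print("height 2 views",tri(P,c(400,250),t,[110+208/2.1,140+441/2.1])[2])
E
```

```text
[ 0.5708 -0.0851] [ 0.5588 -0.2385] 0.1538532281438052 85.50888458909176
clamp far edge [ 0.5733 -0.0596] origin est [ 0.5651 -0.1643] [ 0.5649 -0.1599]
stud pred [ 0.5579 -0.2496] top view origin [ 0.5646 -0.168 ]
height 2 views 0.10762026561809768
```

```bash
python3 plan.py .5665 -.144 .033 -4.5 5 -1
```

```text
-3.809944163219886 -0.9999998458868786
[0.081, 0.014, 0.732, 0.0, 0.0, 0.035, -1.0, 0.081, 0.014, 0.732, 0.0, 0.0, 0.035, -1.0, 0.081, 0.013, 0.732, 0.0, 0.0, 0.035, -1.0, 0.081, 0.013, 0.732, 0.0, 0.0, 0.035, -1.0, 0.081, 0.013, 0.732, 0.0, 0.0, 0.035, -1.0]
```

{"fn": "send_rows", "kwargs": {"series": [0.08, 0.014, 0.73, 0, 0, 0.03, -1, 0.08, 0.014, 0.73, 0, 0, 0.03, -1, 0.08, 0.014, 0.73, 0, 0, 0.04, -1, 0.08, 0.014, 0.73, 0, 0, 0.04, -1, 0.08, 0.014, 0.73, 0, 0, 0.04, -1]}}

```text
time: 4.92
tool_pos: [0.5668, -0.1445, 0.0324]
orientation: [2.308, 2.131, 0.001]
wrist_force: [0.5, 0.7, 0.5]
finger_gap: 0.0872
```

{"fn": "send_rows", "kwargs": {"series": [0, 0, 0, 0, 0, 0, -1, 0, 0, 0, 0, 0, 0, 0.5, 0, 0, 0, 0, 0, 0, 1, 0, 0, 0, 0, 0, 0, 1, 0, 0, 0, 0, 0, 0, 1], "grip_force": 50}}

```text
time: 5.55
tool_pos: [0.567, -0.1457, 0.0344]
orientation: [2.309, 2.129, 0.002]
wrist_force: [-0.7, -0.4, -1.0]
finger_gap: 0.055
```

{"fn": "send_rows", "kwargs": {"series": [0, 0, 0, 0, 0, 0, 1, 0, 0, 0, 0, 0, 0, 1, 0, 0, 0, 0, 0, 0, 1]}}

```text
time: 5.92
tool_pos: [0.5664, -0.1456, 0.0335]
orientation: [-2.309, -2.13, 0.0]
wrist_force: [-0.3, -0.3, -0.5]
finger_gap: 0.0257
```

```bash
python3 - <<'E'
from h import *
np.set_printoptions(precision=4,suppress=True)
for k in range(3):
    bot.grab_frame("wrist");s=bot.sense();print(s["time"],s["tool_pos"],s["wrist_force"],s["ft_torque"],s["finger_gap"],s["tau"])
E
```

```text
5.975 [ 0.5664 -0.1456  0.0335] [-0.3082 -0.0314  0.4137] [-0.0909  0.0528 -0.0168] 0.021037068314251405 [  0.0018 -41.0824   7.5125 -25.6575  -0.0382   0.063   -0.0001]
6.025 [ 0.5664 -0.1456  0.0335] [-0.1557  0.233  -0.6347] [-0.072   0.0257 -0.0303] 0.01709783057894312 [  0.0015 -41.0721   7.5106 -25.6527  -0.0385   0.0632  -0.0002]
6.075 [ 0.5667 -0.1456  0.0336] [ 2.9864 -0.3015  0.3543] [-0.1015 -0.2865 -0.0614] 0.0129794421469038 [ -0.0323 -41.0114   7.5297 -24.5206   0.2352   0.8948   0.0155]
```

{"fn": "send_rows", "kwargs": {"series": [0, 0, 0, 0, 0, 0, 1, 0, 0, 0, 0, 0, 0, 1]}}

```text
time: 6.32
tool_pos: [0.5668, -0.1456, 0.0336]
orientation: [2.309, 2.13, 0.001]
wrist_force: [1.9, 0.6, -1.8]
finger_gap: 0.0116
```

```bash
cat > ft.py <<'E'
from h import *
np.set_printoptions(precision=3,suppress=True)
F=[];T=[]
for k in range(4):
    im=bot.grab_frame("wrist");s=bot.sense();F.append(s["wrist_force"]);T.append(s["ft_torque"])
print(s["time"],s["tool_pos"],R.from_rotvec(s["orientation"]).as_matrix()[2],s["finger_gap"],"F",np.mean(F,0),"T",np.mean(T,0),"sd",np.std(T,0))
E
python3 ft.py
```

```text
6.525 [ 0.567 -0.146  0.034] [-0.     0.001 -1.   ] 0.011442863824105334 F [ 1.484 -0.164 -1.321] T [-0.168 -0.367 -0.028] sd [0.044 0.013 0.035]
```

{"fn": "send_rows", "kwargs": {"series": [0, 0, -0.05, 0, 0, 0, 1, 0, 0, -0.05, 0, 0, 0, 1, 0, 0, 0, 0, 0, 0, 1, 0, 0, 0, 0, 0, 0, 1]}}

```text
time: 7.02
tool_pos: [0.5662, -0.1455, 0.0394]
orientation: [-2.309, -2.13, 0.0]
wrist_force: [0.6, -0.4, -5.4]
finger_gap: 0.0115
```

```bash
python3 ft.py
```

```text
7.225 [ 0.566 -0.146  0.039] [ 0. -0. -1.] 0.011707245515575051 F [-0.209 -0.138 -5.206] T [-0.103  0.071  0.021] sd [0.017 0.016 0.017]
```

```bash
python3 - <<'E'
from h import *
a=bot.grab_frame("side")[:,:,::-1][190:300,280:420];b=bot.grab_frame("wrist")[:,:,::-1][0:240,200:440]
a=cv2.resize(a,(763,600),interpolation=cv2.INTER_CUBIC);cv2.imwrite("pics/s4.png",a);cv2.imwrite("pics/w4.png",b)
E
```

```text
(no output)
```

View pics/s4.png

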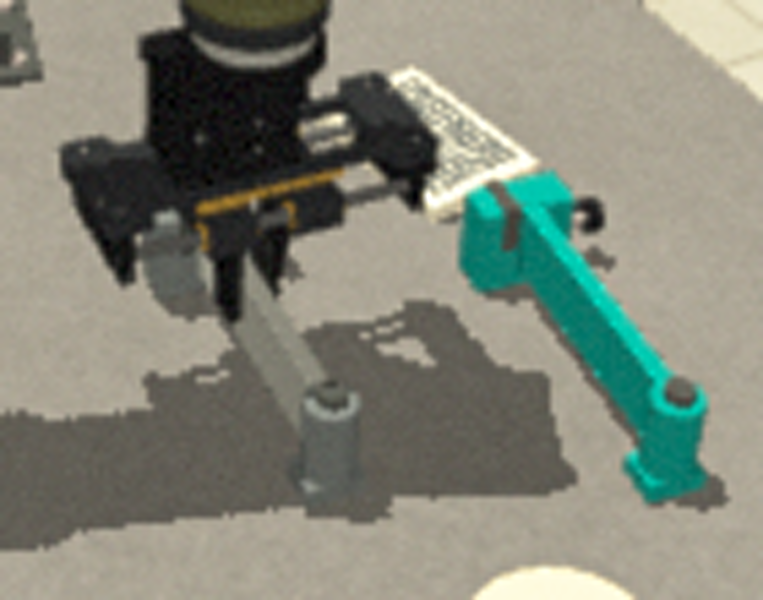

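{"fn": "send_rows", "kwargs": {"series": [0, 0, -0.1, 0, 0, 0, 1, 0, 0, -0.1, 0, 0, 0, 1, 0, 0, 0, 0, 0, 0, 1, 0, 0, 0, 0, 0, 0, 1]}}

```text
time: 7.82
tool_pos: [0.5665, -0.1455, 0.0517]
orientation: [2.309, 2.13, 0.0]
wrist_force: [-0.0, -0.7, -4.6]
finger_gap: 0.0118
```

```bash
python3 ft.py; cat > tilt.py <<'E'
from h import *
a=cv2.imread("pics/side0.png");b=bot.grab_frame("side")[:,:,::-1].copy();b2=b.copy()
def match(a,b,r,c,hr,hc,m=14):
    f=4;T=cv2.resize(a[r-hr:r+hr,c-hc:c+hc],None,fx=f,fy=f,interpolation=cv2.INTER_CUBIC)
    S=cv2.resize(b[r-hr-m:r+hr+m,c-hc-m:c+hc+m],None,fx=f,fy=f,interpolation=cv2.INTER_CUBIC)
    q=cv2.matchTemplate(S,T,cv2.TM_CCOEFF_NORMED);_,v,_,l=cv2.minMaxLoc(q);return (l[1]/f-m,l[0]/f-m,round(v,3))
s=cam("side");d=proj(s,[.559,-.2566,.076])-proj(s,[.559,-.2566,.066]);print("px per 10mm",d)
print("boss shift",match(a,b,272,340,12,7))
print("static teal boss",match(a,b,270,403,10,8))
E
python3 tilt.py; python3 - <<'E'
from h import *
w=bot.grab_frame("wrist")[:,:,::-1];o=cv2.imread("pics/w4.png");
cv2.imwrite("pics/w5.png",np.hstack([cv2.resize(x,None,fx=1.6,fy=1.6) for x in(o,w[0:240,200:440])]))
E
```

```text
8.025 [ 0.566 -0.146  0.051] [ 0. -0. -1.] 0.011791756005121092 F [ 0.578 -0.022 -4.865] T [-0.121  0.072  0.004] sd [0.017 0.032 0.027]
px per 10mm [-2.66313033  0.17196494]
boss shift (-12.75, 3.5, 0.541)
static teal boss (0.0, 0.0, 0.994)
```

View pics/w5.png

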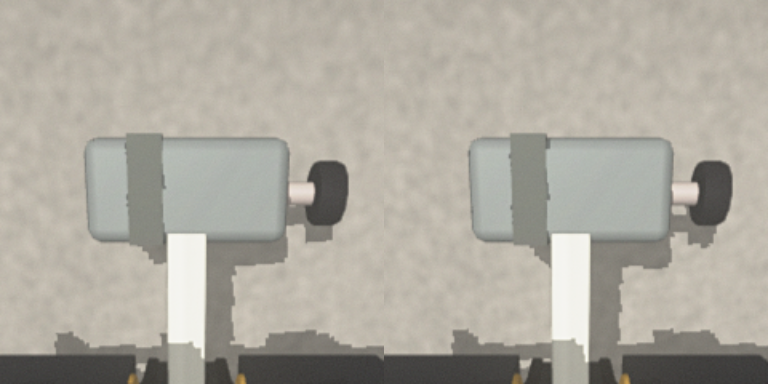

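```bash
sed -i 's/range(4)/range(int(__import__("sys").argv[1]))/' ft.py; python3 ft.py 16; python3 - <<'E'
from h import *
import json
s=json.load(open("w3.json"));P=cam("wrist",s)
c=lambda x,y:[(y+.5)/2.2-.5,140+(x+.5)/2.2-.5]
s2=dict(s);n=bot.sense();s2["orientation"]=n["orientation"];s2["tool_pos"]=[.5668,-.1456,.0336]
Q=cam("wrist",s2)
for p in[(400,200),(400,250)]:
    print(proj(Q,np.append(plane(P,c(*p),.06),.06)))
X=np.append(plane(P,c(400,200),.06),.06);print("if 5mm lower",proj(Q,X-[0,0,.005]))
E
```

```text
8.925 [ 0.566 -0.146  0.052] [ 0.  0. -1.] 0.012186537936456809 F [ 0.152  0.141 -4.988] T [-0.113  0.061 -0.008] sd [0.029 0.026 0.031]
[ 86.67355062 316.63777372]
[144.92129515 317.47720193]
if 5mm lower [ 88.18760861 316.63199805]
```

{"fn": "send_rows", "kwargs": {"series": [0, 0, 0.1, 0, 0, 0, 1, 0, 0, 0.1, 0, 0, 0, 1, 0, 0, 0.1, 0, 0, 0, 1, 0, 0, 0, 0, 0, 0, 0.6, 0, 0, 0, 0, 0, 0, 0.6]}}

```text
time: 9.55
tool_pos: [0.5673, -0.1459, 0.0341]
orientation: [2.309, 2.129, 0.002]
wrist_force: [0.7, -0.2, -0.2]
finger_gap: 0.0167
```

```bash
python3 ft.py 4; python3 ft.py 16
```

```text
9.75 [ 0.567 -0.146  0.034] [ 0.     0.001 -1.   ] 0.017440490620741687 F [-0.348 -0.422 -0.399] T [-0.105  0.022  0.001] sd [0.029 0.018 0.024]
10.55 [ 0.567 -0.146  0.034] [ 0.  0. -1.] 0.017379983998217566 F [-0.068  0.167  0.123] T [-0.086  0.047  0.014] sd [0.025 0.019 0.033]
```

{"fn": "send_rows", "kwargs": {"series": [0.083, 0, 0, 0, 0, 0, 0.6, 0, 0, 0, 0, 0, 0, 1, 0, 0, 0, 0, 0, 0, 1, 0, 0, 0, 0, 0, 0, 1]}}

```text
time: 11.05
tool_pos: [0.5669, -0.1399, 0.0335]
orientation: [-2.308, -2.13, -0.001]
wrist_force: [-0.4, 1.4, -0.2]
finger_gap: 0.0117
```

{"fn": "send_rows", "kwargs": {"series": [0, 0, -0.05, 0, 0, 0, 1, 0, 0, -0.1, 0, 0, 0, 1, 0, 0, -0.1, 0, 0, 0, 1, 0, 0, 0, 0, 0, 0, 1]}}

```text
time: 11.55
tool_pos: [0.5674, -0.1409, 0.0493]
orientation: [2.309, 2.129, 0.001]
wrist_force: [-0.4, 0.3, -5.5]
finger_gap: 0.0119
```

```bash
python3 ft.py 16; python3 - <<'E'
from h import *
w=bot.grab_frame("wrist")[:,:,::-1];a=bot.grab_frame("side")[:,:,::-1][190:300,280:420]
cv2.imwrite("pics/w6.png",np.hstack([cv2.resize(w[0:240,200:440],(400,400)),cv2.resize(a,(400,400))]))
E
```

```text
12.35 [ 0.567 -0.141  0.049] [ 0.  0. -1.] 0.011871381370588102 F [-0.008  0.198 -5.277] T [-0.096  0.047 -0.002] sd [0.029 0.033 0.035]
```

View pics/w6.png

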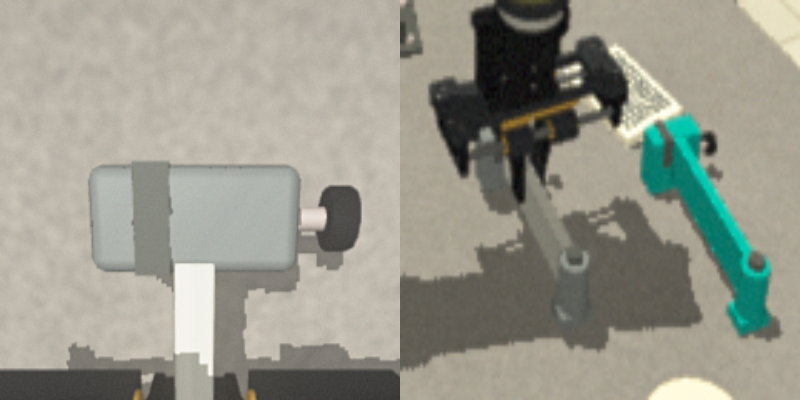

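{"fn": "send_rows", "kwargs": {"series": [0, 0, 0.06, 0, 0, 0, 1, 0, 0, 0.05, 0, 0, 0, 1, 0, 0, 0, 0, 0, 0, 1], "grip_force": 50}}

```text
time: 12.82
tool_pos: [0.5665, -0.1405, 0.0415]
orientation: [-2.309, -2.129, 0.001]
wrist_force: [-0.2, 0.5, -4.5]
finger_gap: 0.0115
```

```bash
python3 -c "
from h import *
cv2.imwrite('pics/ta.png',bot.grab_frame('wrist')[:,:,::-1])"
```

{"fn": "send_rows", "kwargs": {"series": [0, 0, 0, 0, 0, 0, 1, 0, 0, 0, 0, 0, 0, 1, 0, 0, 0, 0, 0, 0, 1, 0, 0, 0, 0, 0, 0, 1], "grip_force": 12}}

```text
time: 13.38
tool_pos: [0.567, -0.1406, 0.042]
orientation: [2.309, 2.13, 0.0]
wrist_force: [-0.2, -0.5, -5.1]
finger_gap: 0.012
```

```bash
python3 - <<'E'
from h import *
b=bot.grab_frame('wrist')[:,:,::-1].copy();cv2.imwrite('pics/tb.png',b);a=cv2.imread('pics/ta.png');s=bot.sense();print(s["tool_pos"],s["wrist_force"],s["finger_gap"])
def m(r0,r1,c0,c1,f=8):
    T=cv2.resize(a[r0:r1,c0:c1],None,fx=f,fy=f,interpolation=cv2.INTER_CUBIC);S=cv2.resize(b[r0-8:r1+8,c0-8:c1+8],None,fx=f,fy=f,interpolation=cv2.INTER_CUBIC)
    _,v,_,l=cv2.minMaxLoc(cv2.matchTemplate(S,T,cv2.TM_CCOEFF_NORMED));print((l[1]/f-8,l[0]/f-8),v)
m(92,168,250,385);m(92,120,250,385)
E
```

```text
[ 0.56692576 -0.14066506  0.04201209] [-0.42011807 -0.18543277 -5.73924283] 0.011899777846887316
(0.0, -0.125) 0.9721696376800537
(0.0, 0.0) 0.9616471529006958
```

{"fn": "send_rows", "kwargs": {"series": [0, 0, 0, 0, 0, 0, 1, 0, 0, -0.3, 0, 0, 0, 1, 0, 0, -0.6, 0, 0, 0, 1, 0, 0, -0.6, 0, 0, 0, 1, 0, 0, -0.6, 0, 0, 0, 1], "grip_force": 50}}

```text
time: 14.05
tool_pos: [0.567, -0.141, 0.1705]
orientation: [2.309, 2.129, 0.002]
wrist_force: [0.5, 0.7, -4.4]
finger_gap: 0.0117
```

{"fn": "send_rows", "kwargs": {"series": [0, 0, -0.05, 0, 0, 0, 1, 0, 0, 0, 0, 0, 0, 1, 0, 0, 0, 0, 0, 0, 1]}}

```text
time: 14.42
tool_pos: [0.5657, -0.1402, 0.1691]
orientation: [-2.308, -2.128, 0.003]
wrist_force: [0.7, -1.3, -4.9]
finger_gap: 0.0115
```

```bash
python3 ft.py 4; python3 plan.py .537 .219 .17 75.5 20 1
```

```text
14.625 [ 0.566 -0.141  0.17 ] [-0.    -0.002 -1.   ] 0.011511482129810393 F [ 0.037  0.001 -5.126] T [-0.101  0.046 -0.007] sd [0.02  0.037 0.022]
-4.636327507795355 -0.999998562965553
[0.297, -0.049, -0.0, 0.0, 0.0, -1.002, 1.0, 0.299, -0.028, -0.0, 0.0, 0.0, -1.002, 1.0, 0.301, -0.007, -0.0, 0.0, 0.0, -1.002, 1.0, 0.3, 0.014, -0.0, 0.0, 0.0, -1.002, 1.0, 0.299, 0.035, -0.0, 0.0, 0.0, -1.002, 1.0]
[0.295, 0.056, -0.0, 0.0, 0.0, -1.002, 1.0, 0.291, 0.076, -0.0, 0.0, 0.0, -1.002, 1.0, 0.285, 0.097, -0.0, 0.0, 0.0, -1.002, 1.0, 0.277, 0.116, -0.0, 0.0, 0.0, -1.002, 1.0, 0.268, 0.135, -0.0, 0.0, 0.0, -1.002, 1.0]
[0.258, 0.154, -0.0, 0.0, 0.0, -1.002, 1.0, 0.247, 0.171, -0.0, 0.0, 0.0, -1.002, 1.0, 0.234, 0.188, -0.0, 0.0, 0.0, -1.002, 1.0, 0.221, 0.204, -0.0, 0.0, 0.0, -1.002, 1.0, 0.206, 0.219, -0.0, 0.0, 0.0, -1.002, 1.0]
[0.19, 0.233, -0.0, 0.0, 0.0, -1.002, 1.0, 0.173, 0.246, -0.001, 0.0, 0.0, -1.002, 1.0, 0.156, 0.257, -0.001, 0.0, 0.0, -1.002, 1.0, 0.137, 0.267, -0.001, 0.0, 0.0, -1.002, 1.0, 0.118, 0.276, -0.001, 0.0, 0.0, -1.002, 1.0]
```

{"fn": "send_rows", "kwargs": {"series": [0.3, -0.05, 0, 0, 0, -1, 1, 0.3, -0.03, 0, 0, 0, -1, 1, 0.3, -0.01, 0, 0, 0, -1, 1, 0.3, 0.01, 0, 0, 0, -1, 1, 0.3, 0.04, 0, 0, 0, -1, 1]}}

```text
time: 15.25
tool_pos: [0.5591, -0.0489, 0.1711]
orientation: [1.898, 2.504, 0.001]
wrist_force: [0.1, 0.1, -5.3]
finger_gap: 0.0114
```

{"fn": "send_rows", "kwargs": {"series": [0.3, 0.06, 0, 0, 0, -1, 1, 0.29, 0.08, 0, 0, 0, -1, 1, 0.29, 0.1, 0, 0, 0, -1, 1, 0.28, 0.12, 0, 0, 0, -1, 1, 0.27, 0.14, 0, 0, 0, -1, 1]}}

```text
time: 15.88
tool_pos: [0.5526, 0.0418, 0.1709]
orientation: [1.435, 2.795, 0.0]
wrist_force: [0.4, 0.3, -4.8]
finger_gap: 0.0114
```

{"fn": "send_rows", "kwargs": {"series": [0.26, 0.15, 0, 0, 0, -1, 1, 0.25, 0.17, 0, 0, 0, -1, 1, 0.23, 0.19, 0, 0, 0, -1, 1, 0.22, 0.2, 0, 0, 0, -1, 1, 0.21, 0.22, 0, 0, 0, -1, 1]}}

```text
time: 16.5
tool_pos: [0.5449, 0.1316, 0.171]
orientation: [0.928, 3.001, 0.0]
wrist_force: [-0.4, 0.8, -5.3]
finger_gap: 0.012
```

{"fn": "send_rows", "kwargs": {"series": [0.19, 0.23, 0, 0, 0, -1, 1, 0.17, 0.25, 0, 0, 0, -1, 1, 0.16, 0.26, 0, 0, 0, -1, 1, 0.14, 0.27, 0, 0, 0, -1, 1, 0.12, 0.27, 0, 0, 0, -1, 1]}}

```text
time: 17.12
tool_pos: [0.5373, 0.2218, 0.1709]
orientation: [-0.393, -3.117, -0.0]
wrist_force: [0.7, -0.2, -5.1]
finger_gap: 0.012
```

{"fn": "send_rows", "kwargs": {"series": [0, 0, 0, 0, 0, 0, 1, 0, 0, 0, 0, 0, 0, 1, 0, 0, 0, 0, 0, 0, 1]}}

```text
time: 17.5
tool_pos: [0.5378, 0.2192, 0.171]
orientation: [0.403, 3.115, -0.001]
wrist_force: [-0.3, -0.3, -5.3]
finger_gap: 0.0116
```

```bash
python3 ft.py 2; python3 - <<'E'
from h import *
t=bot.grab_frame("top")[:,:,::-1][170:270,190:300];s=bot.grab_frame("side")[:,:,::-1][140:240,190:330]
cv2.imwrite("pics/h1.png",np.hstack([cv2.resize(t,(400,364),interpolation=3),cv2.resize(s,(400,364),interpolation=3)]))
E
python3 plan.py .537 .219 .12 75.5 4 1
```

```text
17.6 [0.538 0.22  0.171] [-0. -0. -1.] 0.011527073011154496 F [-0.505  0.539 -5.487] T [ 0.02   0.006 -0.02 ] sd [0.003 0.043 0.001]
75.31260886759242 -0.9999999838413504
[0.002, -0.005, 0.213, 0.0, 0.0, -0.012, 1.0, 0.002, -0.005, 0.213, 0.0, 0.0, -0.012, 1.0, 0.002, -0.005, 0.213, 0.0, 0.0, -0.012, 1.0, 0.002, -0.005, 0.213, 0.0, 0.0, -0.012, 1.0]
```

View pics/h1.png

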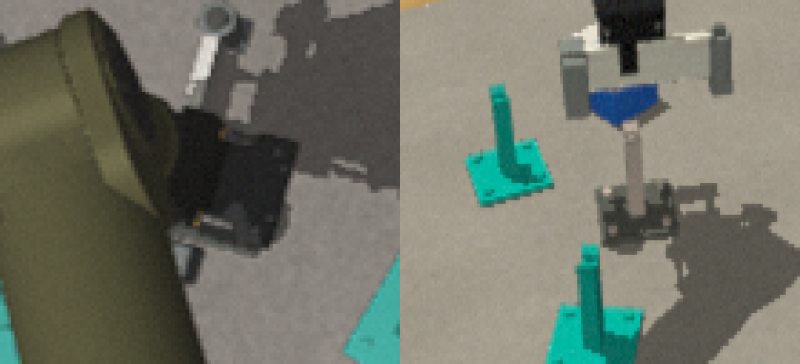

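```bash
python3 plan.py .5395 .218 .117 75.5 4 1
```

```text
75.31260886759242 -0.9999999838413504
[-0.009, -0.006, 0.225, 0.0, 0.0, -0.012, 1.0, -0.009, -0.006, 0.225, 0.0, 0.0, -0.012, 1.0, -0.009, -0.006, 0.225, 0.0, 0.0, -0.012, 1.0, -0.009, -0.006, 0.225, 0.0, 0.0, -0.012, 1.0]
```

{"fn": "send_rows", "kwargs": {"series": [-0.01, -0.006, 0.22, 0, 0, -0.01, 1, -0.01, -0.006, 0.22, 0, 0, -0.01, 1, -0.01, -0.006, 0.22, 0, 0, -0.01, 1, -0.01, -0.006, 0.22, 0, 0, -0.01, 1, 0, 0, 0, 0, 0, 0, 1]}}

```text
time: 18.32
tool_pos: [0.5384, 0.2179, 0.1164]
orientation: [-0.395, -3.114, 0.003]
wrist_force: [-0.3, 0.2, -5.1]
finger_gap: 0.0114
```

{"fn": "send_rows", "kwargs": {"series": [0, 0, 0, 0, 0, 0, 1, 0, 0, 0, 0, 0, 0, 1]}}

```text
time: 18.58
tool_pos: [0.54, 0.2188, 0.1189]
orientation: [0.395, 3.115, 0.001]
wrist_force: [-0.2, 0.8, -5.5]
finger_gap: 0.0116
```

```bash
python3 ft.py 4; python3 - <<'E'
from h import *
s=bot.grab_frame("side")[:,:,::-1][150:225,225:310];w=bot.grab_frame("wrist")[:,:,::-1][0:260,190:450]
cv2.imwrite("pics/h2.png",np.hstack([cv2.resize(s,(510,450),interpolation=3),cv2.resize(w,(285,450)[:1]+(285,)) if 0 else cv2.copyMakeBorder(cv2.resize(w,(285,285)),0,165,0,0,0)]))
E
```

```text
18.775 [0.54  0.219 0.119] [-0.001  0.001 -1.   ] 0.011623017616632418 F [ 0.225 -0.395 -4.51 ] T [0.    0.025 0.022] sd [0.018 0.005 0.016]
```

View pics/h2.png

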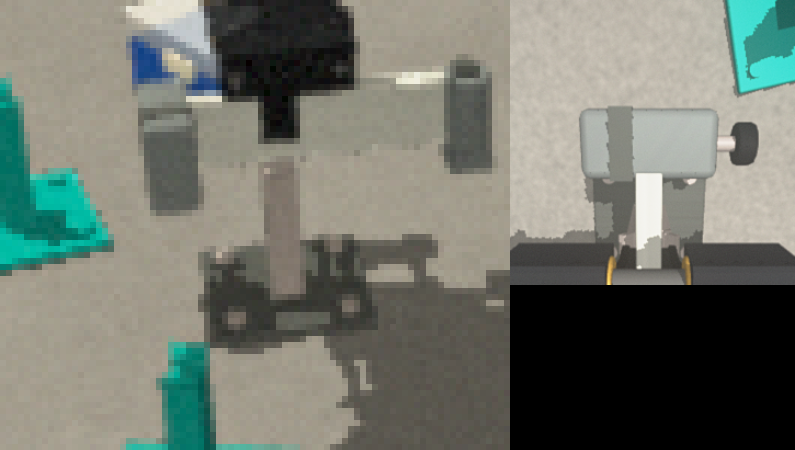

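{"fn": "send_rows", "kwargs": {"series": [0, 0, 0.06, 0, 0, 0, 1, 0, 0, 0.06, 0, 0, 0, 1, 0, 0, 0.05, 0, 0, 0, 1, 0, 0, 0, 0, 0, 0, 1, 0, 0, 0, 0, 0, 0, 1]}}

```text
time: 19.5
tool_pos: [0.5395, 0.2185, 0.1079]
orientation: [-0.396, -3.117, -0.0]
wrist_force: [-0.2, 0.5, -5.5]
finger_gap: 0.0117
```

```bash
python3 ft.py 6
```

```text
19.8 [0.539 0.219 0.108] [-0.  0. -1.] 0.011843984479570423 F [ 0.133  0.012 -4.998] T [ 0.005  0.012 -0.015] sd [0.036 0.036 0.03 ]
```

Not yet in contact; lower in small steps.

{"fn": "send_rows", "kwargs": {"series": [0, 0, 0.015, 0, 0, 0, 1, 0, 0, 0.01, 0, 0, 0, 1, 0, 0, 0, 0, 0, 0, 1, 0, 0, 0, 0, 0, 0, 1]}}

```text
time: 20.3
tool_pos: [0.5397, 0.2185, 0.1074]
orientation: [0.396, 3.116, 0.001]
wrist_force: [-2.9, -0.8, 5.4]
finger_gap: 0.0116
```

```bash
python3 ft.py 4
```

```text
20.5 [0.54  0.219 0.107] [-0.     0.001 -1.   ] 0.011656291514680164 F [-3.22  -1.472  5.859] T [-0.361  0.874  0.012] sd [0.027 0.028 0.018]
```

{"fn": "send_rows", "kwargs": {"series": [0, 0, 0, 0, 0, 0, 1, 0, 0, 0, 0, 0, 0, 1, 0, 0, 0, 0, 0, 0, 1], "grip_force": 3}}

```text
time: 20.88
tool_pos: [0.5401, 0.2184, 0.1068]
orientation: [0.396, 3.115, 0.001]
wrist_force: [-1.5, -0.8, 3.5]
finger_gap: 0.0118
```

```bash
python3 ft.py 4
```

```text
21.075 [0.54  0.218 0.107] [-0.001  0.    -1.   ] 0.012081748872770522 F [-1.032 -1.406  4.162] T [-0.347  0.087 -0.002] sd [0.025 0.056 0.043]
```

{"fn": "send_rows", "kwargs": {"series": [0, 0, 0, 0, 0, 0, 0.65, 0, 0, 0, 0, 0, 0, 0.65, 0, 0, 0, 0, 0, 0, 0.65]}}

```text
time: 21.45
tool_pos: [0.5392, 0.2187, 0.1061]
orientation: [-0.395, -3.116, 0.0]
wrist_force: [-0.6, -0.4, 0.3]
finger_gap: 0.0148
```

```bash
python3 ft.py 6; python3 - <<'E'
from h import *
s=bot.grab_frame("side")[:,:,::-1][150:225,225:310]
cv2.imwrite("pics/r1.png",cv2.resize(s,(680,600),interpolation=3))
E
```

```text
21.75 [0.539 0.218 0.106] [-0.  0. -1.] 0.015164877537741686 F [-0.068 -0.021  0.119] T [ 0.008  0.025 -0.015] sd [0.023 0.013 0.044]
```

View pics/r1.png

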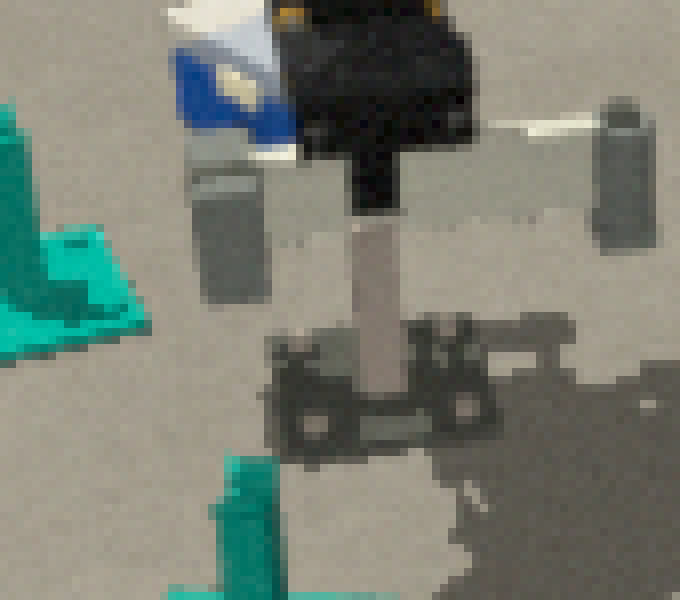

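{"fn": "send_rows", "kwargs": {"series": [0, 0, 0, 0, 0, 0, 0.3, 0, 0, 0, 0, 0, 0, 0.3, 0, 0, 0, 0, 0, 0, 0.3, 0, 0, -0.1, 0, 0, 0, 0.3, 0, 0, -0.2, 0, 0, 0, 0.3]}}

```text
time: 22.42
tool_pos: [0.5393, 0.2184, 0.1248]
orientation: [-0.396, -3.116, 0.001]
wrist_force: [-0.1, 0.9, -0.2]
finger_gap: 0.0301
```

{"fn": "send_rows", "kwargs": {"series": [0, 0, -0.5, 0, 0, 0, 0.3, 0, 0, -0.5, 0, 0, 0, 0.3, 0, 0, -0.8, 0, 0, 0, 0.3, 0, 0, -0.8, 0, 0, 0, 0.3, 0, 0, 0, 0, 0, 0, 0.3]}}

```text
time: 23.05
tool_pos: [0.5418, 0.2191, 0.2864]
orientation: [0.395, 3.109, 0.009]
wrist_force: [0.2, 0.4, -0.1]
finger_gap: 0.0307
```

```bash
python3 ft.py 4; python3 - <<'E'
from h import *
a=bot.grab_frame("side");s=a[:,:,::-1][150:225,225:310]
cv2.imwrite("pics/r2.png",cv2.resize(s,(680,600),interpolation=3))
for i in range(5):b=bot.grab_frame("side")
print("diff",np.abs(a[150:225,225:310].astype(int)-b[150:225,225:310]).max())
E
```

```text
23.25 [0.539 0.218 0.279] [ 0.001 -0.001 -1.   ] 0.030450162210514435 F [-0.499 -0.244 -0.377] T [-0.008  0.022  0.015] sd [0.037 0.011 0.036]
diff 45
```

View pics/r2.png

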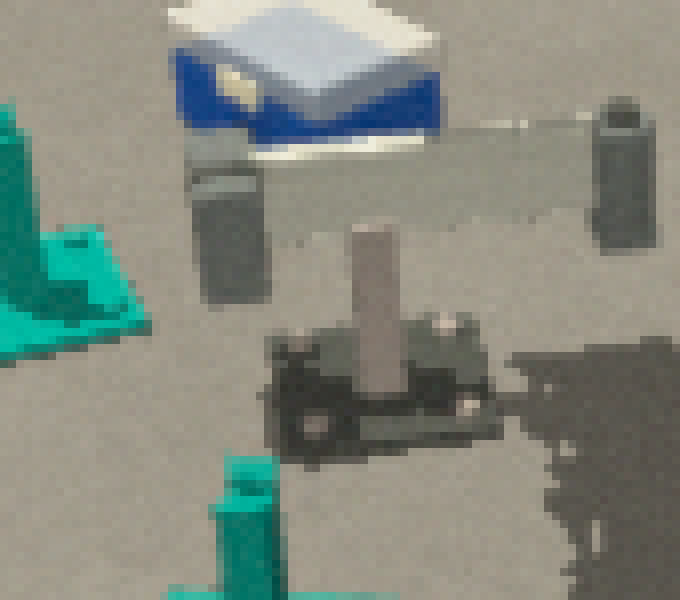

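The bracket rests level in the slot at the same place as before the fingers left, and the gripper is clear. I'm handing it in.

```bash
python3 -c "
from workcell import bot
print(bot.close_job(),bot.sense()['time'])"
```

```text
the job is handed in; nothing more can be done
the job is handed in; nothing more can be done
```

The grey bracket is resting level in the slot of the dark steel saddle, with both end castings hanging free. I let go, backed the gripper off, and handed the job in at about 23.5 s. The hand-in gave no verdict.

**Finding the balance point:** My first grip was at about x = +19 mm on the bar. A small lift showed a weight of about 5 N, and the wrist moment put the balance point about 5 mm further towards the clamp. I set the bracket down, moved the grip those 5 mm and lifted again. The moment was then within noise, leaving about 1.5 mm of error. The bar did not turn even when I cut the grip to 12 N.

**Placing:** I lifted it about 135 mm and carried it level to the saddle. It touched the slot floor with the TCP at 107.4 mm (expected 107.5). I eased the grip to 3 N and then opened.

**Last checks:**
- **Wrist force:** it read zero once the fingers opened.
- **Position:** the side pictures before and after I withdrew show the bracket in the same place, level on the post.
- **Final stillness check:** this one was inconclusive. The largest single-pixel change between two side frames was 45, and I did not find the cause. It could be noise or a moving shadow rather than the bracket.
- **Camera disagreement:** the wrist and fixed cameras differed by about 4 to 6 mm along y. I used a value in between, and the side and wrist views showed it centred before I lowered it.
- **Failed or weak checks:** matching the boss against the first picture failed because of the shadow. A two-view bar height came out wrong, at 108 mm instead of 60, because the rays were nearly parallel. For the same reason the saddle height came out at 76 mm instead of 90. I relied on the stated heights instead, and the contact height agreed with them.

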